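# Tip the short stock carton into its taped bay

### The job

Two cartons stand on end on the bench; the shorter one waits just outside a frame of masking tape. Push it low down, keeping it upright, until the foot of its front face has crossed the near tape strip, then push it gently high up so that it topples onward and comes to lie on its broad side in the frame, with no part sticking out past the tape. Only push it with the fingers, never grip it or lift it off the bench, and leave the taller carton and the oil bottle beside the frame, and the padlock and lock cylinder beyond it, where they are.

Things in the scene. Friction and masses are not known exactly. Their poses are not given: they have to be found in the camera images.
- carton_short: The shorter closed card carton, standing on end: 85 mm tall, 65 wide, 45 thick, about 0.35 kg, friction on the bench about 0.6. Origin: centre of the 65 x 85 broad face that looks at the bay (42.5 mm up as it stands). Its z points from there through the 45 mm thickness (level, away from the bay, as it stands; up once laid), x along the 65 width, y along the 85 length (down as it stands).
- bay: Flat frame of masking tape on the bench: inside 88 mm wide (its x) by 110 mm long (its y), tape 12 mm wide, outside 112 x 134; no thickness to feel. Origin: its centre, on the bench. +y points to the end where the short carton waits, so the carton is to travel and fall toward -y. z up.
- carton_tall: The taller closed card carton, standing on end beside the bay: 110 mm tall, 70 wide, 50 thick. Origin: centre of one broad face, 55 mm up; its z is level. Stays standing where it is.
- oil_bottle: Upright oil bottle beside the bay, 46 mm across, 150 tall with its thin spout. Origin: centre of its foot. Stays standing where it is.
- padlock: Padlock lying past the far end of the bay, 71 x 46 x 20 mm. Origin: underside centre. Stays where it is.
- lock_cylinder: Lock cylinder lying past the far end of the bay, 17 x 60 x 24 mm. Origin: underside centre. Stays where it is.
- corner_a (a point): Corner of the short carton's 65 x 85 mm face that looks at the bay (the face it will lie on), at 32.5 mm to the carton's -x and 42.5 mm to its +y (at the foot as it stands).
- corner_b (a point): Corner of the short carton's 65 x 85 mm face that looks at the bay (the face it will lie on), at 32.5 mm to the carton's +x and 42.5 mm to its +y (at the foot as it stands).
- corner_c (a point): Corner of the short carton's 65 x 85 mm face that looks at the bay (the face it will lie on), at 32.5 mm to the carton's -x and 42.5 mm to its -y (at the top as it stands).
- corner_d (a point): Corner of the short carton's 65 x 85 mm face that looks at the bay (the face it will lie on), at 32.5 mm to the carton's +x and 42.5 mm to its -y (at the top as it stands).
Things that resemble listed ones, but are neither listed nor needed, are in the scene too. There is more than one size of the oil_bottle; the one meant has the size given above.

How it is judged:
By the outcome, as a careful person would: the job done as asked, in the order asked, and still so for the second after the job is handed in, with the robot touching nothing.
It also fails if it takes over 35 s, if anything falls off the work surface, if the arm or the gripper's body presses on something with over 40 N, if the wrist force passes 120 N, or if a joint passes its speed limit or range.

### The arm

A 6-joint arm with a two-finger parallel gripper is mounted at the origin on the work surface; the furniture and walls round the work are solid. World frame = base frame: x ahead of the robot, y to its left, z up, the work surface at z = 0. Lengths are in m, angles in rad, forces in N, time in s.
With the tool pointing down it reaches from about 0.35 to 0.775 m from the base axis. Payload 5.5 kg.
Tool frame: the origin (TCP) lies at the very end of the fingers, on their centre line; the grasp point (between the pads) lies 19 mm behind it (ctrl.grip_point_offset is the distance from the TCP to the grasp point, in m); x points along the fingers, y is the direction in which the jaws open and shut, and the axes are right-handed (so a half turn about x gives the same grasp; the last joint's range is limited). The gripper opens to 85 mm and grips with 20 to 120 N. Pads are 22 mm wide; open, the fingers measure 114 mm over their backs; the gripper's body (76 mm by 85 mm) begins 54 mm behind the grasp point. The pads swing forward as they close: fully open they stand 13 mm farther back than shut.
Start: joints at [-1.308, 0.313, 0.046, 1.304, 0, 1.431], TCP at [0.225, -0.529, 0.231] pointing down, gripper open.
Joint ranges: [-2.76, 2.76], [-0.86, 1.69], [-1.03, 1.26], [-2.2, 2.34], [-1.47, 1.5], [-3.14, 3.14]. Speed limits (rad/s): [2.57, 2.57, 3.14, 3.14, 3.14, 3.14].

### API

Orientations are given as a rotation vector (axis times angle).
In Python, from cell import ctrl gives the robot as it stands.
- The arm moves only by the tool send_rows, never from a script. Its argument "targets" is a list that holds one entry, the list of rows, each a list of 4 numbers: the shift along the world's x, y, z in cm, then the turn about the world's z in degrees. A call has 1 to 12 rows; each row is the pose to reach, as a shift and turn from the pose measured when the call began; what a row does not reach only later rows make up. A row lasts 1/8 s, in which the tool goes at most 62.5 mm and 10.7 degrees, less where a joint would pass 70% of its speed; a pose out of reach is approached as far as the arm can. A call with a gripper value outside its range is refused whole. "claw" is the opening, from 0 (shut) to 1 (fully open), set as the call begins (left out, the last holds). The fingers move at their own pace and stop on an object; "grip_force" is the grip in N (left out, the last holds). Time passes only in rows, so rows that repeat a pose let the fingers close. It gives the time, the measured TCP pose, the force and the opening at its end, in the units of the state.
- ctrl.sense(): the state, without advancing time (a new reading comes with each control period).
- ctrl.get_image(name): name is "side" or "top" or "wrist"; returns the picture (480x640x3 uint8, red, green, blue); there is no depth.
- ctrl.camera_params(name): a dict with "mtx" (3x3 intrinsics, pixels), "D" ([k1, k2, p1, p2, k3] as OpenCV has them; the pictures are not rectified), "view" (4x4, takes a point from world to camera coordinates). Camera axes: x right, y up, looking along -z (the intrinsics and any distortion apply to the point x, -y, -z); pixel columns grow to the right and rows downward; lengths in m; the calibration is good to about 2 mm. A picture is of the moment at which its call begins: read the wrist's pose just before it. camera_params takes no time and is no camera call; for the wrist camera it gives the pose at the moment of the call.
- ctrl.close_job(): hands the job in, once; it reports no verdict.
Trained networks look in the newest picture that a camera, given by its name, has taken for a name from the list of things; names that differ only in an ending like _2 or _b are one class to them, and where a whole thing is asked for, a point or a joint stands for the part that bears it (a point fixed in the world has none). Each returns a list of dicts, best first, with "p" (0 to 1); they miss things now and then, are a little off and sometimes report something else, mostly with a low value. They report only what shows in the picture. A call takes as long as a camera call. They do not tell look-alikes from the thing itself.
- ctrl.spot_in(target, camera): "bbox" ([left, top, right, bottom] in pixels, round what is visible of it).
The state is a dict: "time": time; "joint_positions": joint angles; "qd": joint speeds; "joint_torque": joint torques, N m; "tool_pos": TCP position; "eef_rot": TCP orientation; "wrist_force": force on the tool from outside, world axes, zero at the start; "moment": the same for the moment, N m; "gripper_width": finger opening in m.
Only numpy, scipy, OpenCV 4.12 (cv2) and the standard library are available. Lean on these libraries where they do the work, as an engineer would, in place of code of your own. Each camera call takes 0.05 s, during which the arm holds its last target.

## Working session

There is one attempt and no reset: what is moved stays moved. The work goes in short steps, Python scripts to look and compute and a tool call to move; the robot and the scene stay as the last step left them, time stands still between calls to the robot, and variables do not carry over. Pictures are saved under pics/ and viewed, and the job is handed in when it is done.

Besides the shell and the picture viewer there is one more tool, called after ">>>" as name([rows], argument=value, ...), one row to a line, values as JSON. send_rows: Moves the arm, as the interface text tells. Its arguments: {"type":"object","properties":{"targets":{"type":"array"},"claw":{"type":"number"},"grip_force":{"type":"number"}},"required":["targets"]}

```bash
mkdir -p pics; ls
python3 - <<'E'
from cell import ctrl
import cv2
print(ctrl.sense())
for n in ("top","side"):
    im=ctrl.get_image(n); cv2.imwrite(f"pics/{n}0.png",im[:,:,::-1])
    p=ctrl.camera_params(n); print(n,p)
    for t in ("carton_short","carton_tall","bay","oil_bottle","padlock","lock_cylinder"):
        print(t,ctrl.spot_in(t,n)[:3])
E
```

```text
pics
{'time': 0.0, 'joint_positions': array([-1.30762015e+00,  3.13990025e-01,  4.49610535e-02,  1.30358223e+00,
        3.17786993e-06,  1.43119904e+00]), 'qd': array([-0.00063948,  0.0008947 ,  0.00081327, -0.00011644, -0.00018728,
        0.00162233]), 'joint_torque': array([ 1.92455809e-03, -4.80619597e+01,  2.98537105e+01,  1.93099579e-02,
       -2.61131754e-05,  1.08439525e-05]), 'tool_pos': array([ 0.22524252, -0.52849065,  0.23040743]), 'eef_rot': array([ 2.00061723,  0.41030667, -2.0008396 ]), 'wrist_force': array([-0.13478591,  0.34477014,  0.30758126]), 'moment': array([-0.0298427 , -0.00515957,  0.02751742]), 'gripper_width': 0.08581862048358088}
top {'mtx': array([[543.83338569,   0.        , 318.71875272],
       [  0.        , 543.83338569, 234.90449191],
       [  0.        ,   0.        ,   1.        ]]), 'D': array([-0.04137755,  0.        ,  0.        ,  0.        ,  0.        ]), 'view': array([[ 0.02356098, -0.99971068, -0.00484112,  0.29202296],
       [ 0.99177918,  0.02276428,  0.12591998, -0.600785  ],
       [-0.12577334, -0.00776812,  0.99202859, -0.839178
[... 770 characters left out ...]
   ,  0.        ]), 'view': array([[-0.9780035 , -0.20730546, -0.02309993,  0.64411111],
       [ 0.08482726, -0.49645381,  0.86390853,  0.0495733 ],
       [-0.190561  ,  0.84294606,  0.50311871, -1.0537151 ],
       [ 0.        ,  0.        ,  0.        ,  1.        ]])}
carton_short []
carton_tall [{'bbox': [284.2, 216.1, 333.7, 286.7], 'p': 0.62}]
bay [{'bbox': [328.4, 237.3, 380.9, 283.8], 'p': 0.59}]
oil_bottle [{'bbox': [392.3, 182.7, 419.6, 260.9], 'p': 0.88}, {'bbox': [267.4, 214.5, 308.7, 323.9], 'p': 0.83}]
padlock [{'bbox': [343.0, 217.1, 375.2, 233.2], 'p': 0.85}]
lock_cylinder [{'bbox': [327.0, 216.0, 337.5, 243.5], 'p': 0.58}, {'bbox': [329.4, 239.2, 378.7, 286.3], 'p': 0.38}]
```

View pics/top0.png

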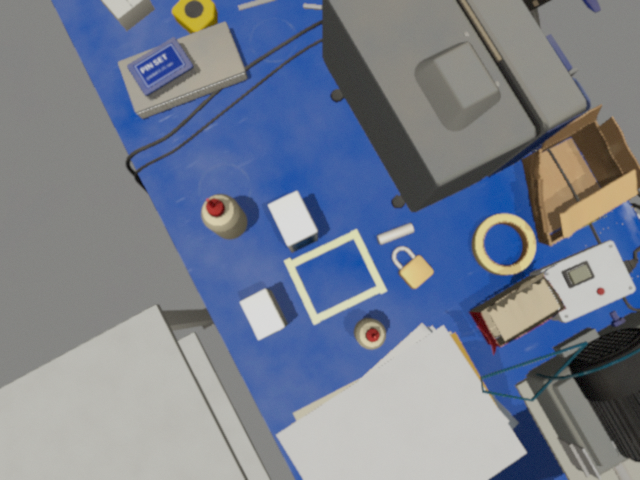

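View pics/side0.png

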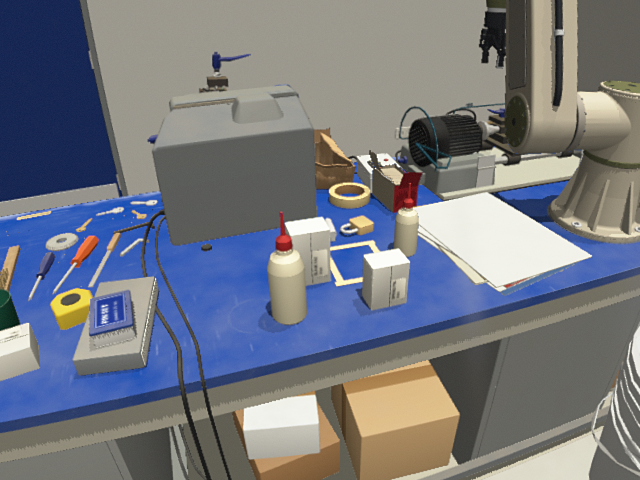

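Run:
```python
import cv2
a=cv2.imread('pics/top0.png')[170:370,190:450]
cv2.imwrite('pics/top0c.png',cv2.resize(a,(780,600),interpolation=cv2.INTER_CUBIC))
a=cv2.imread('pics/side0.png')[170:350,240:440]
cv2.imwrite('pics/side0c.png',cv2.resize(a,(660,594),interpolation=cv2.INTER_CUBIC))
```

```text
(no output)
```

View pics/top0c.png

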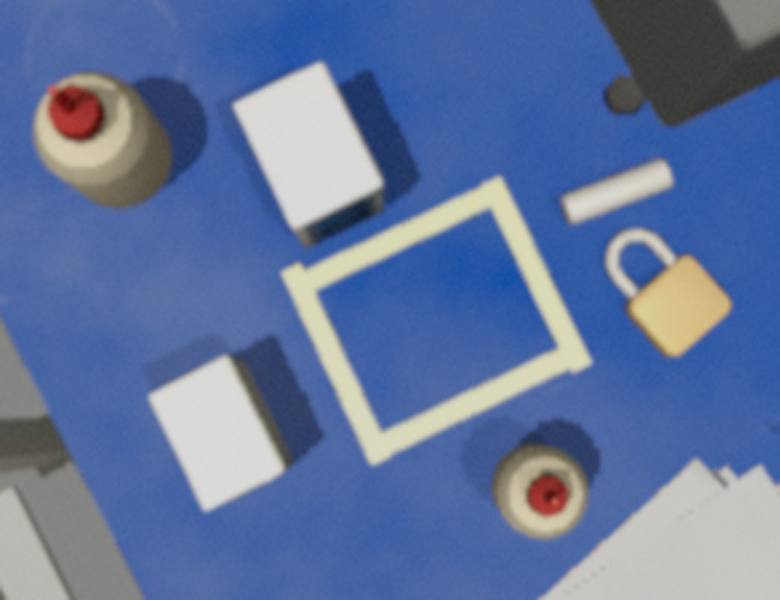

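View pics/side0c.png

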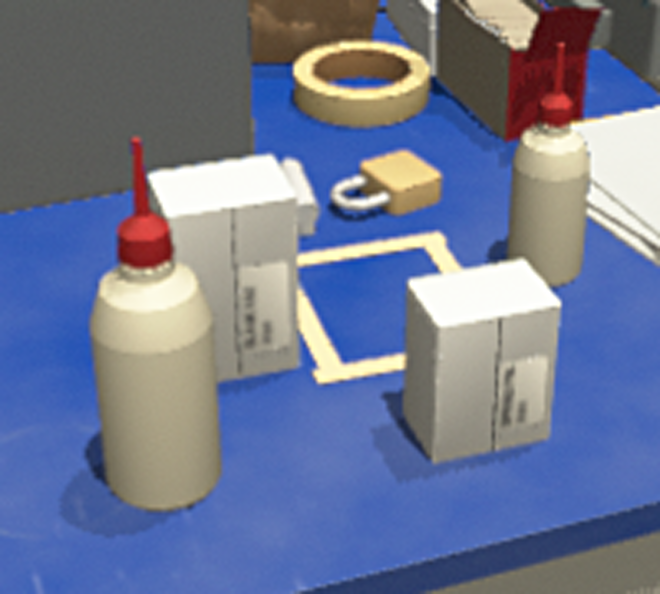

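The top view shows the short carton at about (263,313), the bay at (335,277), the tall carton at (293,220), the 46 mm bottle at (370,333), and a larger look-alike bottle at (224,216). Next I measure these.

```bash
cat > h.py <<'E'
import numpy as np, cv2
from cell import ctrl
def ray(p,px,z):
    K,D,V=p["mtx"],p["D"],p["view"]
    u=cv2.undistortPoints(np.array(px,float).reshape(-1,1,2),K,D).reshape(-1,2)
    R,t=V[:3,:3],V[:3,3]; c=-R.T@t
    d=(R.T@np.c_[u[:,0],-u[:,1],-np.ones(len(u))].T).T
    return c+d*((z-c[2])/d[:,2])[:,None]
def proj(p,P):
    P=np.atleast_2d(P).astype(float); V=p["view"]; q=P@V[:3,:3].T+V[:3,3]
    q=q*[1,-1,-1]
    return cv2.projectPoints(q,np.zeros(3),np.zeros(3),p["mtx"],p["D"])[0].reshape(-1,2)
E
python3 - <<'E'
from h import *
p=ctrl.camera_params("top")
im=cv2.imread('pics/top0.png'); hsv=cv2.cvtColor(im,cv2.COLOR_BGR2HSV)
blue=((hsv[...,0]>100)&(hsv[...,0]<130)&(hsv[...,1]>110)).astype(np.uint8)
n,l=cv2.connectedComponents(blue,connectivity=4)
m=(l==l[277,335]).astype(np.uint8); print(m.sum())
c=max(cv2.findContours(m,0,1)[0],key=len).reshape(-1,2)
W=ray(p,c,0.)[:,:2]
r=cv2.minAreaRect((W*1000).astype(np.float32)); print("bay inner",r,cv2.boxPoints(r))
# short carton top
def top(seed,z,nm):
    g=((hsv[...,1]<25)&(hsv[...,2]>200)).astype(np.uint8)
    n,l=cv2.connectedComponents(g,connectivity=4); m=(l==l[seed[1],seed[0]]).astype(np.uint8);print(nm,m.sum())
    c=max(cv2.findContours(m,0,1)[0],key=len).reshape(-1,2)
    r=cv2.minAreaRect((ray(p,c,z)[:,:2]*1000).astype(np.float32)); print(r,cv2.boxPoints(r).tolist())
top((263,313),.085,'short');top((293,215),.11,'tall')
tape=ray(p,[(190+290/3,170+268/3),(190+500/3,170+180/3),(190+590/3,170+360/3),(190+375/3,170+463/3)],0); print(tape)
print('carton corners',ray(p,[(190+a/3,170+b/3) for a,b in[(150,398),(228,355),(288,465),(207,511)]],.085))
print('bottle top',ray(p,[(371,334)],.12), 'padlock',ray(p,[(412,269)],.02),ray(p,[(396,234)],.024))
print('tall bottle',ray(p,[(215,207)],.15))
E
```

```text
3189
bay inner ((530.5147705078125, 277.3993225097656), (83.73408508300781, 106.32914733886719), 26.70036506652832) [[469.2239  306.08298]
 [517.00024 211.09187]
 [591.80566 248.71567]
 [544.0293  343.7068 ]]
short 1179
((465.6965026855469, 388.8604736328125), (63.152503967285156, 42.18389129638672), 28.550504684448242) [[427.8795166015625, 392.2962341308594], [448.04058837890625, 355.2420349121094], [503.51348876953125, 385.4247131347656], [483.3524169921875, 422.4789123535156]]
tall 1424
((609.3063354492188, 346.03302001953125), (67.54354095458984, 47.152931213378906), 27.734294891357422) [[568.442626953125, 351.1844787597656], [590.38623046875, 309.4486999511719], [650.1700439453125, 340.8815612792969], [628.2264404296875, 382.6173400878906]]
[[0.55621268 0.35899032 0.        ]
 [0.6085469  0.24238907 0.        ]
 [0.50887273 0.19091529 0.        ]
 [0.449595   0.30885353 0.        ]]
carton corners [[0.48226797 0.42179394 0.085     ]
 [0.50475179 0.38329559 0.085     ]
 [0.45071526 0.35138494 0.085     ]
 [0.42702493 0.39109263 0.085     ]]
bottle top [[0.44221453 0.22704833 0.12      ]] padlock [[0.54346698 0.15209912 0.02      ]] [[0.60010208 0.1792001  0.024     ]]
tall bottle [[0.61628991 0.45330835 0.15      ]]
```

Run:
```python
from h import *
from scipy.spatial.transform import Rotation as R
p=ctrl.camera_params("top");s=ctrl.camera_params("side")
for z in(0,.1,.2,-.3): 
    w=ray(p,[(160,308),(212,322),(245,400),(280,480)],z); print(z,w[:,:2].round(3).tolist(),proj(s,w).round(0).tolist())
st=ctrl.sense(); print(R.from_rotvec(st['eef_rot']).as_matrix().round(3))
im=ctrl.get_image("wrist"); cv2.imwrite("pics/wr0.png",im[:,:,::-1])
a=cv2.imread('pics/side0.png')[0:100,440:560]
cv2.imwrite('pics/gr.png',cv2.resize(a,(720,600),interpolation=cv2.INTER_CUBIC))
```

```text
0 [[0.47, 0.568], [0.449, 0.48], [0.325, 0.42], [0.2, 0.359]] [[369.0, 374.0], [389.0, 335.0], [468.0, 319.0], [539.0, 304.0]]
0.1 [[0.471, 0.538], [0.453, 0.46], [0.342, 0.407], [0.231, 0.353]] [[373.0, 306.0], [391.0, 275.0], [465.0, 263.0], [532.0, 251.0]]
0.2 [[0.473, 0.509], [0.457, 0.44], [0.359, 0.393], [0.262, 0.346]] [[377.0, 232.0], [393.0, 209.0], [461.0, 200.0], [523.0, 192.0]]
-0.3 [[0.465, 0.656], [0.438, 0.539], [0.272, 0.46], [0.107, 0.379]] [[358.0, 538.0], [382.0, 479.0], [473.0, 455.0], [553.0, 431.0]]
[[ 0.     0.392 -0.92 ]
 [-0.    -0.92  -0.392]
 [-1.     0.     0.   ]]
```

View pics/wr0.png

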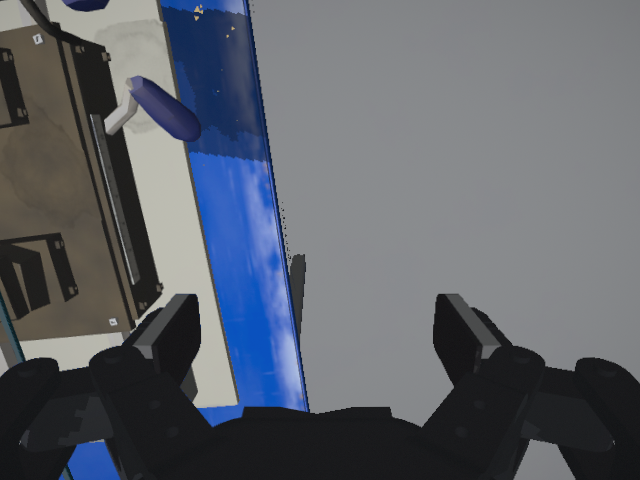

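View pics/gr.png

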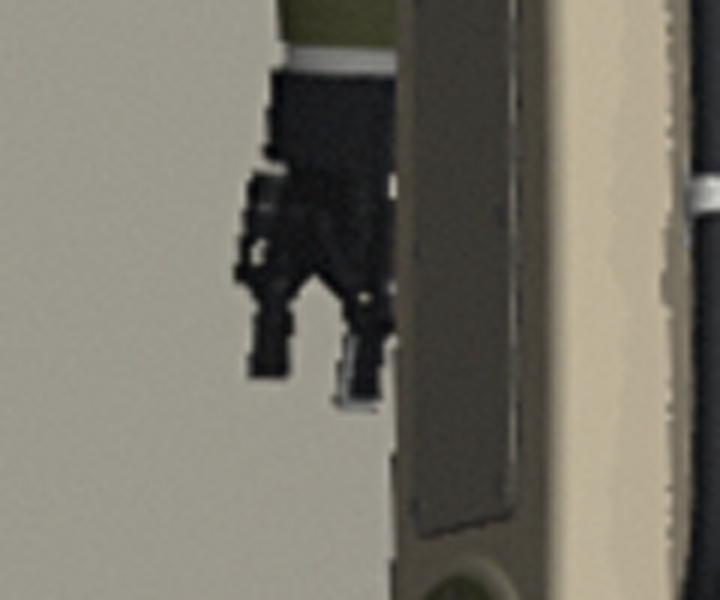

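>>> send_rows([
  [[3, 4, 1.5, 5], [7, 8.5, 3, 10], [11, 13, 5, 15], [14.5, 18, 5, 20], [17.5, 23, 5, 25], [20, 28.5, 5, 30], [22, 34, 5, 35], [24, 40, 5, 40], [25.5, 46, 5, 45], [26.5, 52, 5, 50], [27, 58, 5, 55], [27, 63, 5, 60]],
], claw=0.35)

```text
time: 2.25
tool_pos: [0.4954, 0.1033, 0.2815]
eef_rot: [1.295, 1.151, -1.294]
wrist_force: [1.1, 0.4, -0.4]
gripper_width: 0.03
```

>>> send_rows([
  [[0, 6, 0, 6], [0, 12, 0, 12], [-1, 18, 0, 18], [-2.5, 24, 0, 24], [-4, 30, 0, 30], [-5.3, 33, 0, 35.4], [-5.3, 33, -5, 35.4], [-5.3, 33, -10, 35.4], [-5.3, 33, -15, 35.4], [-5.3, 33, -15, 35.4]],
])

```text
time: 3.5
tool_pos: [0.4395, 0.4311, 0.1272]
eef_rot: [0.827, 1.409, -0.84]
wrist_force: [-0.4, -0.2, 0.2]
gripper_width: 0.0298
```

Run:
```python
from h import *
from scipy.spatial.transform import Rotation as R
s=ctrl.sense(); print(s['time'],s['tool_pos'],R.from_rotvec(s['eef_rot']).as_matrix().round(3))
t=ctrl.get_image("top");d=ctrl.get_image("side")
A=cv2.resize(t[170:370,180:440],(390,300),interpolation=2);
cv2.imwrite('pics/top1.png',cv2.resize(t[170:370,190:450],(780,600),interpolation=2)[:,:,::-1])
cv2.imwrite('pics/side1.png',cv2.resize(d[150:330,300:500],(660,594),interpolation=2)[:,:,::-1])
cv2.imwrite('pics/traw1.png',t[:,:,::-1]);cv2.imwrite('pics/sraw1.png',d[:,:,::-1])
```

```text
3.5 [0.43949616 0.43112624 0.1272111 ] [[-0.007  0.877  0.48 ]
 [-0.005  0.48  -0.877]
 [-1.    -0.009  0.001]]
```

View pics/top1.png

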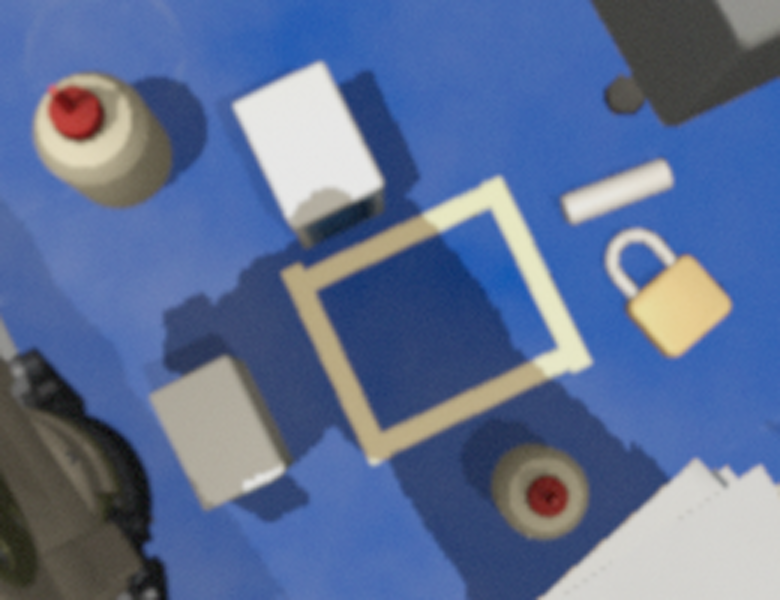

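View pics/side1.png

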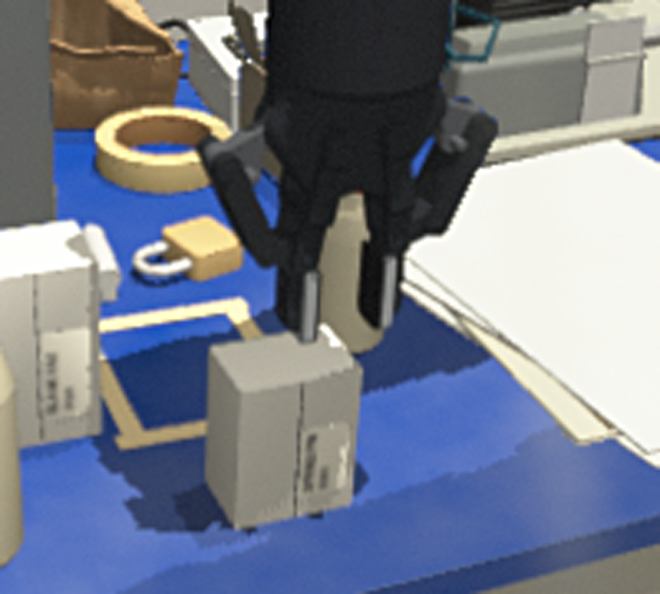

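>>> send_rows([
  [[0, 0, -4, 0], [0, 0, -8, 0], [0, 0, -10.5, 0], [0, 0, -10.7, 0], [0, 0, -10.7, 0]],
])

```text
time: 4.22
tool_pos: [0.4446, 0.4348, 0.0283]
eef_rot: [0.837, 1.403, -0.829]
wrist_force: [0.7, 0.3, 0.8]
gripper_width: 0.0299
```

```bash
cat > look.py <<'E'
from h import *
import sys
from scipy.spatial.transform import Rotation as R
k=sys.argv[1]
s=ctrl.sense(); m=R.from_rotvec(s['eef_rot']).as_matrix()
print(s['time'],s['tool_pos'].round(4),'yaw',np.degrees(np.arctan2(m[1,1],m[0,1])).round(2),'F',s['wrist_force'].round(2))
t=ctrl.get_image("top");d=ctrl.get_image("side")
cv2.imwrite(f'pics/traw{k}.png',t[:,:,::-1]);cv2.imwrite(f'pics/sraw{k}.png',d[:,:,::-1])
a=cv2.resize(t[200:360,220:430],(525,400),interpolation=2);b=cv2.resize(d[180:320,310:440],(371,400),interpolation=2)
cv2.imwrite(f'pics/l{k}.png',cv2.resize(np.hstack([a,b])[:,:,::-1],(800,357)))
E
python3 look.py 2
```

```text
4.225 [0.4446 0.4348 0.0283] yaw 28.69 F [0.68 0.27 0.77]
```

View pics/l2.png

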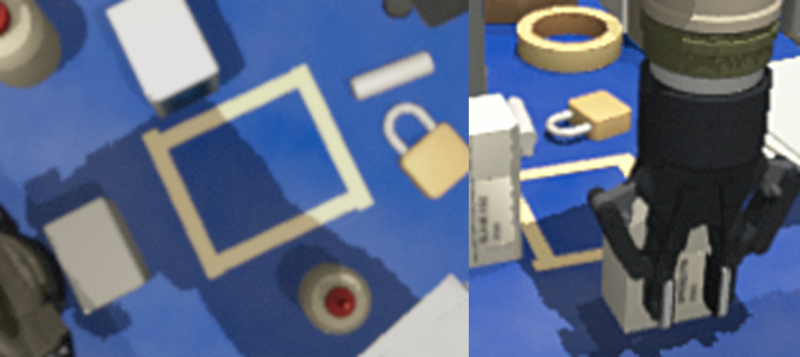

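>>> send_rows([
  [[0.2, -0.6, -0.6, 0], [0.3, -1.1, -0.9, 0], [0.4, -1.4, -0.9, 0], [0.5, -1.66, -0.9, 0], [0.78, -2.07, -0.9, 0], [1.06, -2.5, -0.9, -0.3], [1.34, -2.9, -0.9, -0.6], [1.6, -3.3, -0.9, -1], [1.6, -3.3, -0.9, -1]],
])

```text
time: 5.45
tool_pos: [0.461, 0.4013, 0.0192]
eef_rot: [0.851, 1.397, -0.842]
wrist_force: [-0.4, 2.5, 1.0]
gripper_width: 0.0302
```

```bash
python3 look.py 3
```

```text
5.45 [0.461  0.4013 0.0192] yaw 27.65 F [-0.38  2.5   0.97]
```

View pics/l3.png

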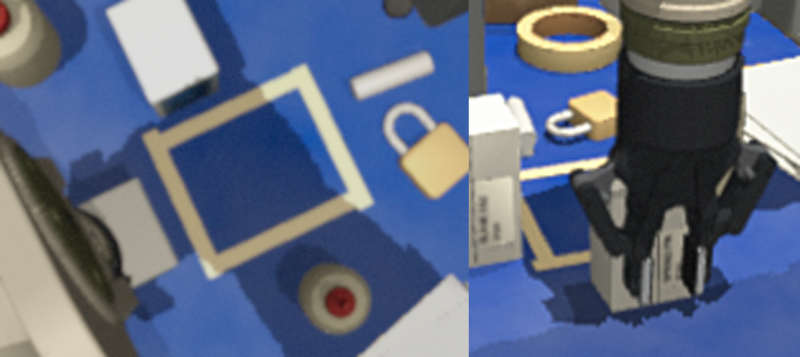

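Run:
```python
import cv2
t=cv2.imread('pics/traw3.png')
cv2.imwrite('pics/z3.png',cv2.resize(t[260:340,240:340],(800,600)[:2] if 0 else (750,600),interpolation=2))
```

```text
(no output)
```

View pics/z3.png

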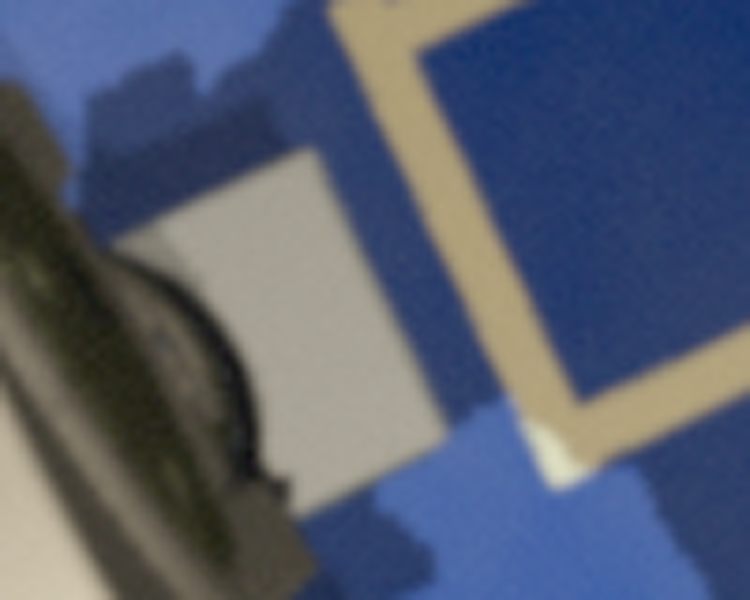

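```bash
cat > edge.py <<'E'
from h import *
p=ctrl.camera_params("top")
C=np.array([.5305,.2772]);th=np.radians(26.4);X=np.array([np.cos(th),np.sin(th)]);Y=np.array([-X[1],X[0]])
def f(pts,z,o=(240,260),s=7.5):
    px=[((a+.5)/s-.5+o[0],(b+.5)/s-.5+o[1]) for a,b in pts]
    w=ray(p,px,z)[:,:2]; b=np.c_[(w-C)@X,(w-C)@Y]*1000
    return w,b
def show(n,pts,z,**k):
    w,b=f(pts,z,**k); d=w[0]-w[1]; print(n,w.round(4).tolist(),'bay mm',b.round(1).tolist(),'len',(np.linalg.norm(d)*1000).round(1),'yaw',np.degrees(np.arctan2(d[1],d[0])).round(1))
E
python3 - <<'E'
from edge import *
show('front',[(312,148),(450,437)],.085)
show('inner near',[(418,50),(578,405)],0)
E
```

```text
front [[0.5189, 0.3608], [0.4619, 0.3313]] bay mm [[26.8, 80.0], [-37.4, 79.0]] len 64.2 yaw 27.3
inner near [[0.545, 0.3442], [0.4673, 0.3066]] bay mm [[42.7, 53.6], [-43.5, 54.4]] len 86.3 yaw 25.8
```

>>> send_rows([
  [[0.3, -0.4, 0, -0.2], [0.6, -0.8, 0, -0.4], [0.9, -1.25, 0, -0.6], [1.2, -1.7, 0, -0.8], [1.5, -2.15, 0, -1], [1.8, -2.6, 0, -1.2], [2.0, -2.9, 0, -1.4], [2.0, -2.9, 0, -1.4]],
])

```text
time: 6.55
tool_pos: [0.4813, 0.3717, 0.0191]
eef_rot: [0.869, 1.388, -0.862]
wrist_force: [-1.3, 1.9, 2.1]
gripper_width: 0.0297
```

```bash
python3 look.py 4;python3 - <<'E'
import cv2
t=cv2.imread('pics/traw4.png')
cv2.imwrite('pics/z4.png',cv2.resize(t[240:340,260:385],(750,600),interpolation=2))
E
```

```text
6.55 [0.4813 0.3717 0.0191] yaw 26.23 F [-1.31  1.94  2.1 ]
```

View pics/z4.png

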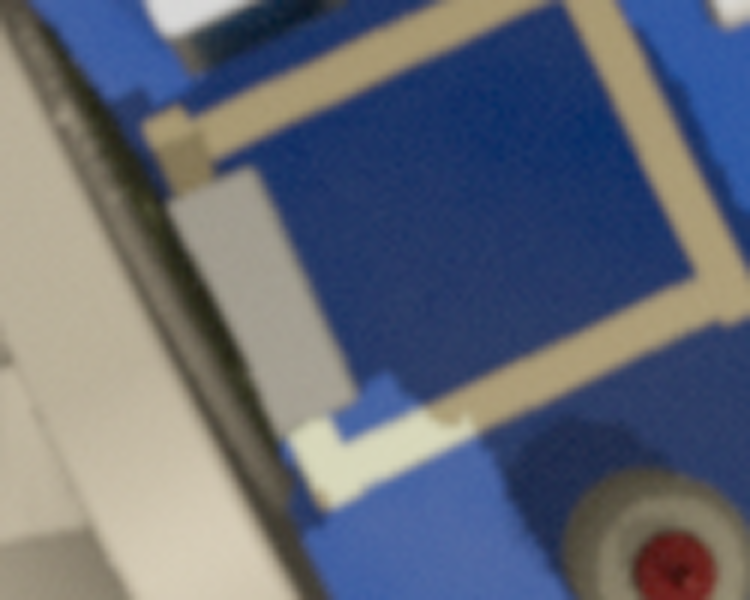

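View pics/l4.png

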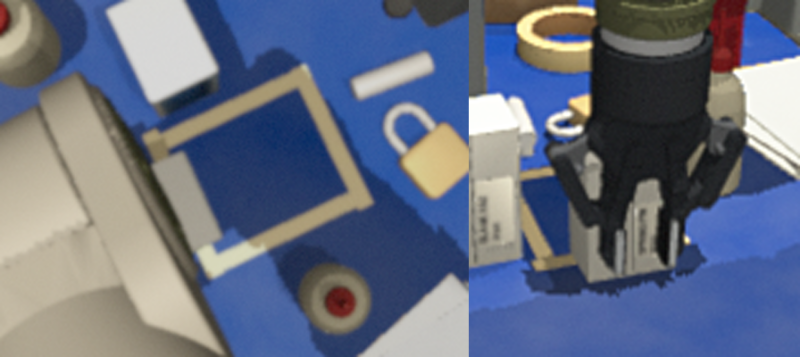

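Run:
```python
from edge import *
k=dict(o=(260,240),s=6)
show('front',[(258,168),(357,391)],.085,**k)
show('inner near/far left',[(210,165),(560,5)],0,**k)
show('inner right',[(690,272),(340,440)],0,**k)
```

```text
front [[0.5374, 0.3289], [0.4821, 0.3025]] bay mm [[29.2, 43.2], [-32.1, 44.2]] len 61.3 yaw 25.4
inner near/far left [[0.5435, 0.3453], [0.5907, 0.2484]] bay mm [[42.0, 55.2], [41.1, -52.5]] len 107.8 yaw 116.0
inner right [[0.5169, 0.2111], [0.4684, 0.3072]] bay mm [[-41.6, -53.1], [-42.3, 54.5]] len 107.6 yaw -63.2
```

>>> send_rows([
  [[-0.3, 0.7, 0, 0], [-0.7, 1.4, 0, 0], [-0.7, 1.4, 1.5, 0], [-0.7, 1.4, 4, 0], [-0.7, 1.4, 5.2, 0], [-0.5, 1.0, 5.2, 0], [-0.3, 0.6, 5.2, 0], [-0.2, 0.4, 5.2, 0]],
])

```text
time: 7.65
tool_pos: [0.4788, 0.3749, 0.07]
eef_rot: [0.868, 1.388, -0.863]
wrist_force: [0.0, -0.5, -0.9]
gripper_width: 0.0303
```

```bash
python3 look.py 5
```

```text
7.65 [0.4788 0.3749 0.07  ] yaw 26.22 F [ 0.05 -0.45 -0.88]
```

View pics/l5.png

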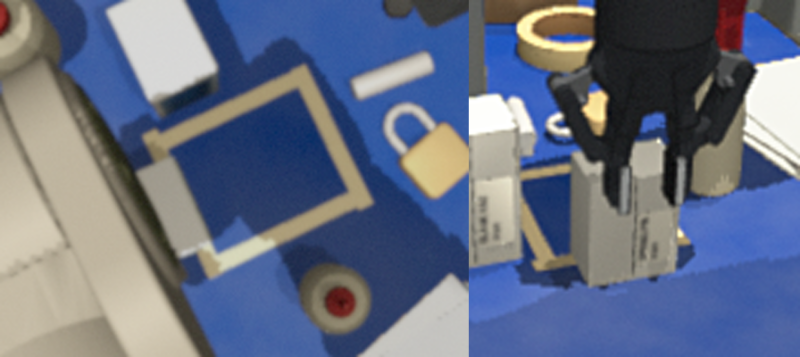

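Run:
```python
import cv2
t=cv2.imread('pics/traw5.png')
cv2.imwrite('pics/z5.png',cv2.resize(t[240:340,260:385],(750,600),interpolation=2))
a,b=[cv2.imread(f'pics/sraw{k}.png')[210:310,330:430] for k in (4,5)]
import numpy as np
cv2.imwrite('pics/s45.png',cv2.resize(np.hstack([a,b]),(800,400),interpolation=2))
```

```text
(no output)
```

View pics/z5.png

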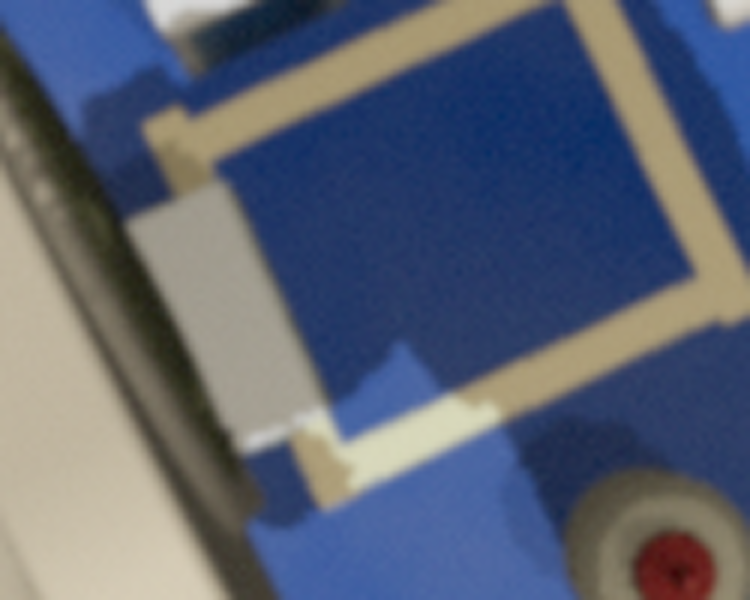

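View pics/s45.png

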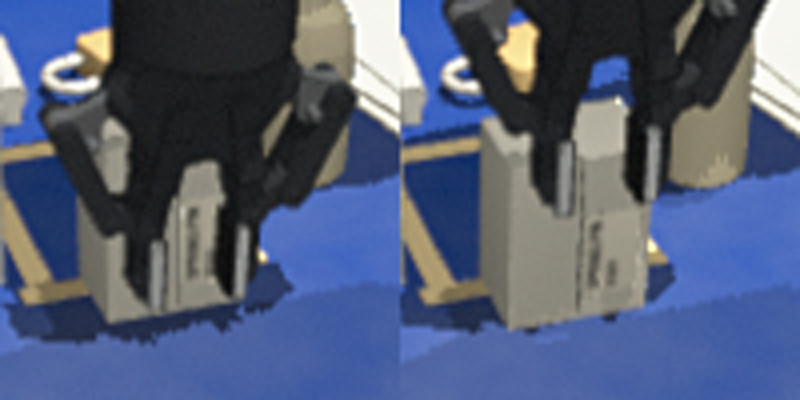

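Run:
```python
from edge import *
k=dict(o=(260,240),s=6)
show('front',[(228,181),(330,405)],.085,**k)
show('back',[(128,223),(240,452)],.085,**k)
```

```text
front [[0.534, 0.3363], [0.4784, 0.3092]] bay mm [[29.4, 51.4], [-32.4, 51.8]] len 61.8 yaw 26.0
back [[0.5228, 0.3613], [0.4662, 0.3314]] bay mm [[30.5, 78.8], [-33.5, 77.2]] len 64.0 yaw 27.8
```

Run:
```python
from edge import *
s=ctrl.camera_params("side")
w=ray(s,[(330+110/4,210+327/4),(330+247/4,210+307/4)],0)[:,:2]
print(w,np.c_[(w-C)@X,(w-C)@Y]*1000)
# tape outer near-left corner & inner in side
w=ray(s,[(330+25/4,210+303/4),(330+40/4,210+288/4),(330+0/4,210+210/4)],0)[:,:2]
print(w,np.c_[(w-C)@X,(w-C)@Y]*1000)
```

```text
[[0.51408388 0.37577756]
 [0.45546945 0.35025334]] [[ 29.12694201  95.59626022]
 [-34.72365956  98.79595961]]
[[0.55457096 0.36450504]
 [0.54992909 0.35180516]
 [0.58061545 0.29069867]] [[ 60.37953477  67.49735147]
 [ 50.57494637  58.18586315]
 [ 50.89097962 -10.19217676]]
```

>>> send_rows([
  [[-0.4, 0.8, 0, 0], [-0.5, 1.0, -2.5, 0], [-0.5, 1.0, -4.8, 0], [-0.3, 0.6, -4.8, 0], [-0.1, 0.2, -4.8, 0], [0.1, -0.2, -4.8, 0], [0.23, -0.45, -4.8, 0], [0.35, -0.7, -4.8, 0], [0.45, -0.9, -4.8, 0], [0.45, -0.9, -4.8, 0], [0.35, -0.7, -4.8, 0], [0.25, -0.5, -4.8, 0]],
])

```text
time: 9.25
tool_pos: [0.4827, 0.3709, 0.0235]
eef_rot: [0.87, 1.387, -0.861]
wrist_force: [0.8, 2.4, 1.7]
gripper_width: 0.0301
```

>>> send_rows([
  [[-0.2, 0.4, 0, 0], [-0.5, 1.0, 0, 0], [-0.5, 1.0, 2, 0], [-0.5, 1.0, 4.6, 0], [-0.4, 0.8, 4.9, 0], [-0.3, 0.6, 4.9, 0]],
])

```text
time: 10.0
tool_pos: [0.4794, 0.3766, 0.0718]
eef_rot: [0.869, 1.387, -0.861]
wrist_force: [0.1, -1.0, -0.1]
gripper_width: 0.0295
```

```bash
python3 look.py 6
python3 - <<'E'
import cv2, numpy as np
t=cv2.imread('pics/traw6.png')
cv2.imwrite('pics/z6.png',cv2.resize(t[240:340,260:385],(750,600),interpolation=2))
E
```

```text
10.0 [0.4794 0.3766 0.0718] yaw 26.21 F [ 0.12 -0.97 -0.08]
```

View pics/z6.png

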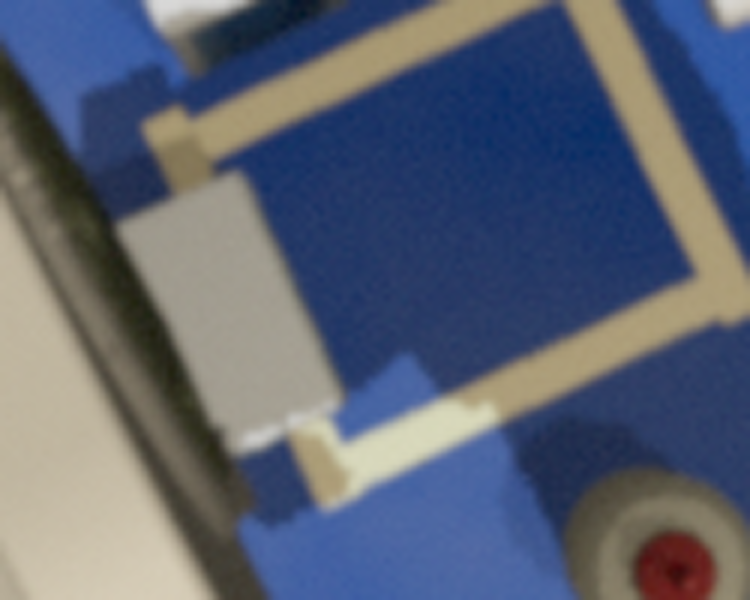

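View pics/l6.png

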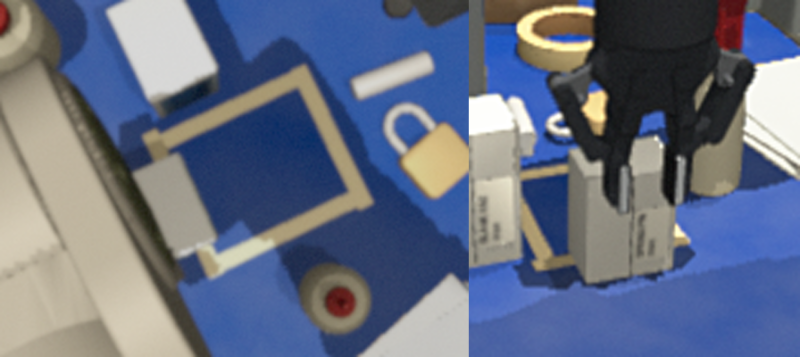

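Run:
```python
from edge import *
k=dict(o=(260,240),s=6)
show('front',[(242,172),(342,399)],.085,**k)
show('back',[(120,223),(230,452)],.085,**k)
w=np.array([[.4794,.3766]]);print(np.c_[(w-C)@X,(w-C)@Y]*1000)
```

```text
front [[0.5363, 0.3329], [0.48, 0.3062]] bay mm [[30.0, 47.3], [-32.4, 48.5]] len 62.3 yaw 25.3
back [[0.5227, 0.3633], [0.4661, 0.3339]] bay mm [[31.3, 80.6], [-32.4, 79.4]] len 63.8 yaw 27.4
[[ -1.57413414 111.75460662]]
```

>>> send_rows([
  [[0.18, -0.36, 0, 0], [0.36, -0.72, 0, 0], [0.53, -1.08, 0, 0], [0.7, -1.4, 0, 0], [0.85, -1.7, 0, 0], [1.0, -2.0, 0, 0], [1.15, -2.3, 0, 0], [1.3, -2.6, 0, 0], [1.45, -2.9, 0, 0], [1.6, -3.2, 0, 0], [1.6, -3.2, 0, 0]],
])

```text
time: 11.48
tool_pos: [0.495, 0.3436, 0.0709]
eef_rot: [0.869, 1.387, -0.864]
wrist_force: [0.0, 1.4, 0.6]
gripper_width: 0.0299
```

```bash
python3 look.py 7
```

```text
11.475 [0.495  0.3436 0.0709] yaw 26.15 F [0.02 1.4  0.62]
```

View pics/l7.png

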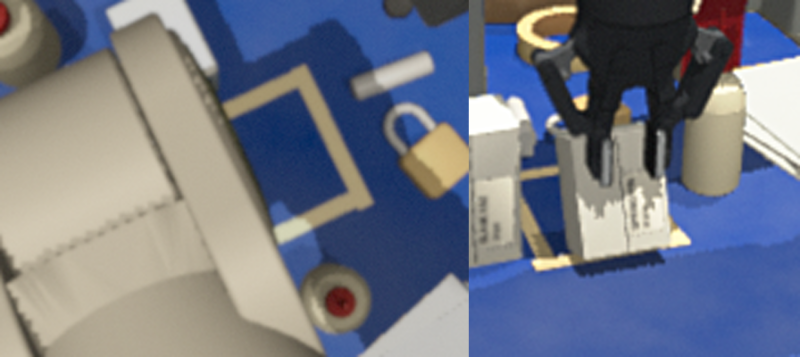

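>>> send_rows([
  [[0.12, -0.25, 0, 0], [0.24, -0.5, 0, 0], [0.36, -0.75, 0, 0], [0.48, -1.0, 0, 0], [0.6, -1.25, 0, 0], [0.6, -1.25, 0, 0], [0.6, -1.25, 0, 0]],
])

```text
time: 12.45
tool_pos: [0.5009, 0.3314, 0.0709]
eef_rot: [0.869, 1.387, -0.863]
wrist_force: [0.4, -0.2, -0.5]
gripper_width: 0.0297
```

```bash
python3 look.py 8
```

```text
12.45 [0.5009 0.3314 0.0709] yaw 26.17 F [ 0.43 -0.23 -0.52]
```

View pics/l8.png

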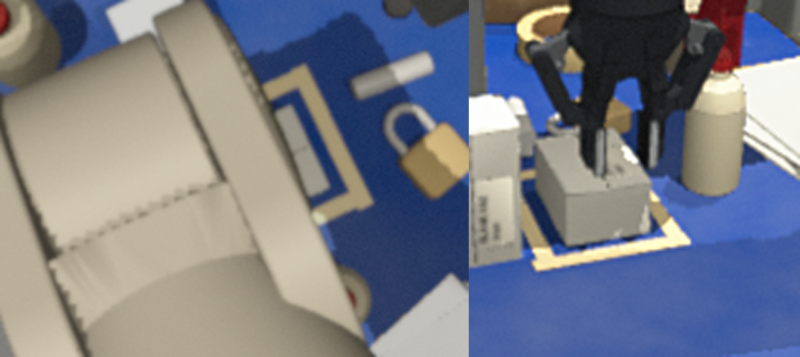

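>>> send_rows([
  [[0, 0, 3, 0], [0, 0, 8, 0], [0, 0, 13, 0], [-1, 4, 15, 0], [-3, 8, 15, 0], [-5, 12, 15, 0], [-6, 15, 15, 0], [-6, 15, 15, 0]],
])

```text
time: 13.55
tool_pos: [0.4395, 0.4836, 0.2205]
eef_rot: [0.866, 1.389, -0.861]
wrist_force: [0.3, -0.2, 0.1]
gripper_width: 0.03
```

```bash
python3 look.py 9
python3 - <<'E'
import cv2
t=cv2.imread('pics/traw9.png')
cv2.imwrite('pics/z9.png',cv2.resize(t[220:340,260:410],(750,600),interpolation=2))
E
```

```text
13.55 [0.4395 0.4836 0.2205] yaw 26.39 F [ 0.34 -0.22  0.14]
```

View pics/z9.png

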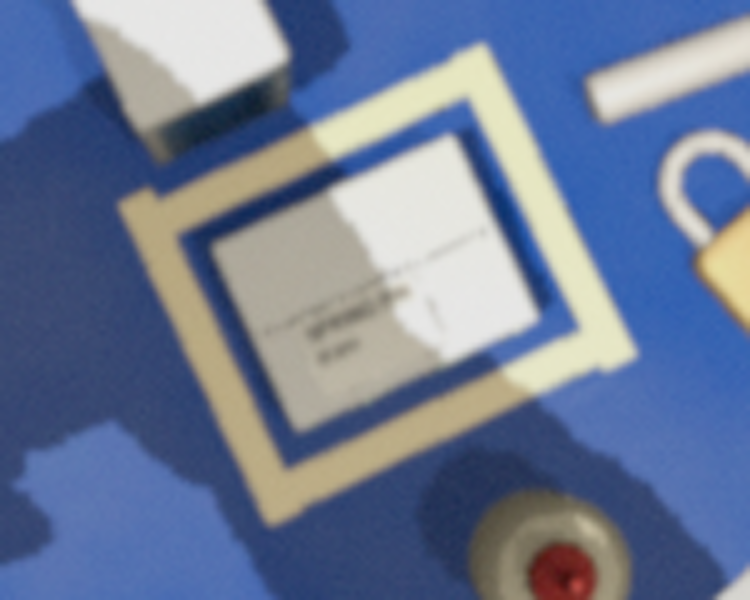

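View pics/l9.png

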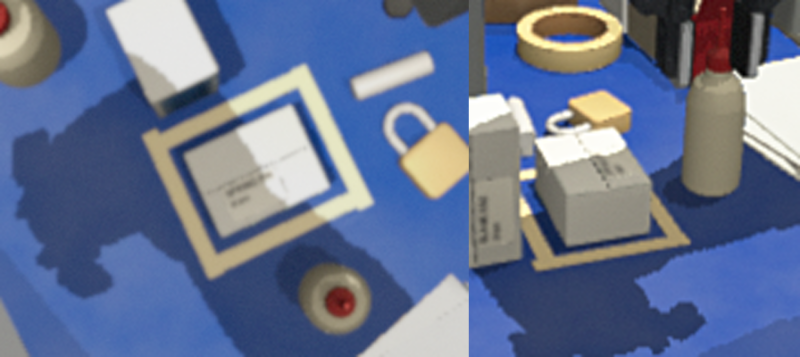

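The carton lies flat in the frame. Its top corners are at (212,240), (455,135), (540,315) and (300,432) in the zoom. I'll check the numbers and whether the other things moved, then hand in.

Run:
```python
from edge import *
k=dict(o=(260,220),s=5)
show('near',[(212,240),(300,432)],.045,**k);show('far',[(455,135),(540,315)],.045,**k)
show('bay inner near',[(178,237),(286,468)],0,**k);show('bay inner far',[(468,98),(578,330)],0,**k)
a,b=[cv2.imread(f'pics/traw{i}.png') for i in (0,9)] if 0 else (cv2.imread('pics/top0.png'),cv2.imread('pics/traw9.png'))
ctrl.get_image("top")
for t in ("carton_tall","oil_bottle","padlock","lock_cylinder"): print(t,ctrl.spot_in(t,"top")[:2])
print(ctrl.close_job())
```

```text
near [[0.54, 0.3312], [0.48, 0.3018]] bay mm [[32.5, 44.2], [-34.2, 44.5]] len 66.8 yaw 26.1
far [[0.5754, 0.2545], [0.5186, 0.2266]] bay mm [[30.1, -40.3], [-33.1, -40.0]] len 63.2 yaw 26.2
bay inner near [[0.5437, 0.3443], [0.4679, 0.3063]] bay mm [[41.6, 54.2], [-43.1, 53.9]] len 84.8 yaw 26.6
bay inner far [[0.5928, 0.248], [0.5157, 0.2101]] bay mm [[42.8, -53.9], [-43.0, -53.5]] len 85.8 yaw 26.2
carton_tall [{'bbox': [267.3, 189.4, 316.8, 252.2], 'p': 0.62}]
oil_bottle [{'bbox': [202.0, 194.2, 245.2, 240.2], 'p': 0.92}, {'bbox': [354.7, 317.2, 383.1, 352.5], 'p': 0.7}]
padlock [{'bbox': [390.7, 246.6, 431.3, 288.0], 'p': 0.9}]
lock_cylinder [{'bbox': [380.0, 221.9, 416.8, 243.0], 'p': 0.68}]
the job is handed in; nothing more can be done
None
```

The short carton lies on its broad side inside the tape frame, and the job was handed in about 14 s after the start.

- **Low push:** I pushed the carton low down with two spread fingers until the foot of its front face was about 7 mm past the inner edge of the near tape strip.
- **Not quite upright:** In the first low push the carton leaned forward about 5°, probably because the upper part of the fingers touched it. It stood upright again when I backed off. The true foot position was then only about 3 mm past the strip, so I gave it a second short low push. I did not measure the lean during that one.
- **Topple:** I then pushed slowly, about 7 cm up, until it tipped and fell onward. It was never gripped or lifted.

**Last checks:**
- The carton spans about +44 to −40 mm along the frame and about ±33 mm across it, against inside edges at ±55 and ±44 mm. Its angle matches the frame to within about 1°.
- The tall carton, oil bottle, padlock and lock cylinder are where they were, within the detector's few pixels of scatter and by eye.
- The arm is clear of everything, and the wrist force read about 3 N or less after every move.

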